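Unbolt and open the two-leaf spice cabinet

ROBOT

A 6-joint arm with a two-finger parallel gripper is mounted at the origin on a cart in front of the work surface, level with it; the furniture and walls round the work are solid. World frame = base frame: x ahead of the robot, y to its left, z up, the work surface at z = 0. Lengths are in m, angles in rad, forces in N, time in s.
With the tool pointing down it reaches from about 0.3 to 0.775 m from the base axis. Payload 14.6 kg.
Tool frame: the origin (TCP) lies on the centre line of the jaws, within the pads' length; the fingertips stand 8 mm ahead of it and the grasp point (between the pads) lies 11 mm behind it; x points along the fingers, y is the direction in which the jaws open and shut, and the axes are right-handed (so a half turn about x gives the same grasp; the last joint's range is limited). The gripper opens to 94 mm and grips with 3 to 60 N. Pads are 16 mm wide; open, the fingers measure 119 mm over their backs; the gripper's body (75 mm by 177 mm) begins 78 mm behind the grasp point.
Start: joints at [-0.067, 0.3, 1.521, -0, 1.321, -0.067], TCP at [0.55, -0, 0.213] pointing down, gripper open.
Joint ranges: [-3.03, 3.03], [-0.79, 2.21], [0.23, 2.52], [-1.04, 4.18], [0, 3.07], [-2.55, 2.55]. Speed limits (rad/s): [2.22, 2.22, 2.57, 3.14, 3.14, 3.14].

INTERFACE

Orientations are given as a unit quaternion [x, y, z, w].
In Python, from plant import env, vision, ticket gives the robot as it stands.
- The arm moves only by the shell command python3 -m inch 'ROWS' [FORCE]. ROWS is JSON, a list of rows, each a list of 3 entries, a list of its own where there are three numbers: the gripper's target within -1 to 1 (shut at 1, half-way at 0, fully open at -1), then the shift along the tool's x, y, z in m, then the turn about the tool's x in degrees. In form: [[hand, [dx, dy, dz], roll], ...]. A call has 1 to 12 rows; each row is the pose to reach, as a shift and turn from the pose commanded when the call began, along the tool's axes at that moment; what a row does not reach only later rows make up. A row lasts 1/8 s, in which the tool goes at most 62.5 mm and 10.7 degrees, less where a joint would pass 70% of its speed; a pose out of reach is approached as far as the arm can. A call with a gripper value outside its range is refused whole. The fingers move at their own pace and stop on an object; FORCE is the grip in N (left out, the last holds). Time passes only in rows, so rows that repeat a pose let the fingers close. It gives the time, the measured TCP pose, the force and the opening at its end, in the units of the state.
- env.get_state(): the state, without advancing time (a new reading comes with each control period).
- vision.snapshot(name): name is "scene" or "side" or "wrist"; returns a dict with "image" (420x560x3 uint8, red, green, blue), "range_z" (420x560 float32, m along the optical axis (not along the pixel's ray), 0 where there is no reading), "intrinsics" (3x3 intrinsics, pixels), "pose" (4x4, takes a point from camera to world coordinates). Camera axes: x right, y down, z forward; pixel columns grow to the right and rows downward; lengths in m; the calibration is good to about 2 mm. The wrist camera is an equidistant fisheye: a pixel r from the principal point sees the ray r / f radians off the axis. A picture is of the moment at which its call begins.
- ticket.job_done(): hands the job in, once; it reports no verdict.
The state is a dict: "t": time; "joints": joint angles; "joint_vel": joint speeds; "joint_efforts": joint torques, N m; "position": TCP position; "eef_rot": TCP orientation; "contact_force": force on the tool from outside, world axes, zero at the start; "wrist_torque": the same for the moment, N m; "gripper_width": finger opening in m.
Only numpy, scipy, OpenCV 4.12 (cv2) and the standard library are available. Lean on these libraries where they do the work, as an engineer would, in place of code of your own. Each camera call takes 0.05 s, during which the arm holds its last target. There are 200 camera calls.

TASK

Open both doors of the small spice cabinet wide so that everything inside can be reached. The left door is held by a slide bolt on its top edge and its cover strip overlaps the right door: draw the bolt back, open the left door wide first while the right one stays shut, then open the right door wide. Leave the steel cup on the cabinet's roof where it is.

Things in the scene. Friction and masses are not known exactly. Their poses are not given: they have to be found in the camera images.
- cabinet: low steel cabinet, two clear-paned doors, 180 (x) x 340 (y) x 140 high, fixed. Origin: centre of its underside; x points front to back, y to its left from the robot. The doors, on its -x side, 14 thick, 167 long, open toward the robot; vertical hinge axes at x, y = (-105, +168) mm (left) and (-105, -168) mm (right). Keeper eye at the middle of the roof's front edge, 160 high.
- bolt_post (a point): upright round steel post, 16 diameter, on the slide bolt on the left door's top edge; point on its axis, 192 above the table (post top 215, bolt and guides below it up to 156). Bolted: at (-98, +43) mm in cabinet x, y. To draw the bolt, slide the post 28 mm (about 2 N) along the door toward the left hinge (+y) to the stop; the same post then pulls the door open.
- plain_post (a point): upright round steel post, 16 diameter, fixed on the right door's top edge, its only pull; point on its axis, 192 above the table (post top 215, door top 138). Door shut: at (-98, -58) mm in cabinet x, y, which is 110 mm along the door from its hinge axis.
- bolt (a joint): travel of the slide bolt in m: 0 to 0.003 bolted, free of the keeper from 0.016, 0.028 fully drawn; stays where it is left
- bolted_door (a joint): angle of the left door in rad: 0 shut, 1.57 square to the front, stop at 1.75; it turns clockwise seen from above as it opens, stays where it is left, about 1 N at the post
- plain_door (a joint): angle of the right door in rad: 0 shut, 1.57 square to the front, stop at 1.75; it turns anticlockwise seen from above as it opens, stays where it is left, about 1 N at the post; the left door's 22 mm overlapping strip keeps it shut until the left door is open
- ramekin: small loose steel sauce cup, 67 diameter x 36 high, standing on the rear left of the cabinet's roof (140 above the table); origin: centre of its underside

How it is judged:
By the outcome, as a careful person would: the job done as asked, in the order asked, and still so for the second after the job is handed in, with the robot touching nothing.
It also fails if it takes over 58 s, if anything falls off the work surface, if the arm or the gripper's body presses on something with over 40 N, if the wrist force passes 120 N, or if a joint passes its speed limit or range.

## Working session

There is one attempt and no reset: what is moved stays moved. The work goes in short steps, Python scripts to look and compute and a shell command to move; the robot and the scene stay as the last step left them, time stands still between calls to the robot, and variables do not carry over. Pictures are saved under pics/ and viewed, about 8 in all and at most 12, crops included, and the job is handed in when it is done.

```bash
ls; mkdir -p pics; python3 - <<'E'
from plant import env, vision
import cv2, numpy as np
s=env.get_state()
print({k:np.round(v,3).tolist() for k,v in s.items()})
ims=[]
for n in("scene","side"):
    d=vision.snapshot(n); np.savez(f"/tmp/{n}.npz",**d)
    cv2.imwrite(f"pics/{n}0.png",d["image"][:,:,::-1]); print(n,d["intrinsics"].round(1).tolist(),d["pose"].round(3).tolist())
E
```

```text
pics
{'t': 0.0, 'joints': [-0.067, 0.3, 1.522, -0.0, 1.321, -0.067], 'joint_vel': [0.001, 0.0, 0.001, -0.0, 0.001, -0.001], 'joint_efforts': [-0.002, -53.181, -35.274, 0.071, 0.024, -0.0], 'position': [0.55, 0.0, 0.213], 'eef_rot': [0.5, 0.5, -0.5, 0.5], 'contact_force': [-0.37, -0.45, 0.882], 'wrist_torque': [0.012, 0.031, -0.03], 'gripper_width': 0.094}
scene [[470.6, 0.0, 282.4], [0.0, 470.6, 206.4], [0.0, 0.0, 1.0]] [[-0.914, -0.322, 0.247, 0.413], [-0.406, 0.731, -0.548, 0.549], [-0.004, -0.602, -0.799, 0.868], [0.0, 0.0, 0.0, 1.0]]
side [[396.2, 0.0, 277.4], [0.0, 396.2, 209.8], [0.0, 0.0, 1.0]] [[-0.826, -0.488, 0.282, 0.404], [-0.563, 0.709, -0.425, 0.43], [0.008, -0.509, -0.861, 0.873], [0.0, 0.0, 0.0, 1.0]]
```

View pics/scene0.png

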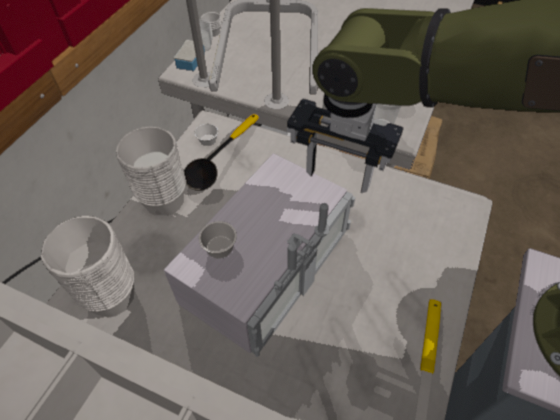

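View pics/side0.png

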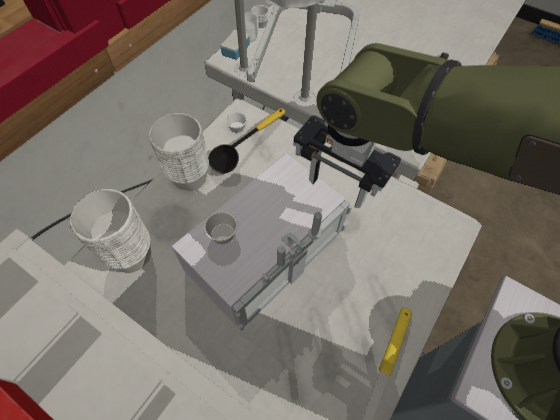

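The scene view shows the cabinet at about (265,245), the cup at (218,240), the plain post at (323,215) and the bolt post at (294,250). The side view has the posts at (317,222) and (282,255). Next I'll fit the cabinet and post positions in both views.

```bash
cat > h.py <<'E'
import numpy as np, cv2
def cloud(d):
    K=d["intrinsics"];P=d["pose"];z=d["range_z"]
    v,u=np.mgrid[:z.shape[0],:z.shape[1]]
    p=np.stack([(u-K[0,2])/K[0,0]*z,(v-K[1,2])/K[1,1]*z,z],-1)
    w=p@P[:3,:3].T+P[:3,3]; w[z<=0]=np.nan
    return w
E
python3 - <<'E'
from h import *
win={"scene":(160,140,360,355),"side":(165,145,355,330)}
for n in("scene","side"):
    d=np.load(f"/tmp/{n}.npz"); w=cloud(d)
    x0,y0,x1,y1=win[n]; m=np.zeros(w.shape[:2],bool); m[y0:y1,x0:x1]=1
    # exclude gripper
    roof=m&(abs(w[...,2]-.14)<.006)
    k,lab,st,c=cv2.connectedComponentsWithStats(roof.astype(np.uint8)); i=1+st[1:,4].argmax()
    p=w[lab==i]; r=cv2.minAreaRect(p[:,:2].astype(np.float32)*1000)
    print(n,"roof",r, "z",np.median(p[:,2]))
    hi=m&(w[...,2]>.164)&(w[...,2]<.235)&(w[...,0]<.62)
    k,lab,st,c=cv2.connectedComponentsWithStats(hi.astype(np.uint8),connectivity=8)
    for i in range(1,k):
        if st[i,4]>15:
            q=w[lab==i]; print("  hi",st[i],np.median(q,0).round(4),q.min(0).round(3),q.max(0).round(3))
    im=d["image"][y0:y1,x0:x1,::-1]
    cv2.imwrite(f"pics/{n}_c.png",cv2.resize(im,None,fx=2.0,fy=2.0,interpolation=cv2.INTER_CUBIC)) 
a=[cv2.imread(f"pics/{n}_c.png") for n in win]; h=max(x.shape[0] for x in a)
cv2.imwrite("pics/both.png",np.hstack([cv2.copyMakeBorder(x,0,h-x.shape[0],0,0,0) for x in a]))
E
```

```text
scene roof ((645.584716796875, 110.96936798095703), (342.0065002441406, 202.97479248046875), 79.87532806396484) z 0.13987174768978106
  hi [306 162  10  15  96] [0.6003 0.0077 0.2209] [ 0.597 -0.009  0.203] [0.609 0.01  0.234]
  hi [318 203  11  23 193] [0.5485 0.0745 0.1976] [0.542 0.063 0.164] [0.557 0.079 0.217]
  hi [287 243  10  24 193] [0.5654 0.1741 0.2003] [0.559 0.163 0.164] [0.575 0.178 0.218]
side roof ((646.1575927734375, 112.03196716308594), (340.783447265625, 202.47731018066406), 79.65695190429688) z 0.14110571191583743
  hi [309 172  10  12  72] [0.5988 0.0088 0.2219] [ 0.597 -0.008  0.206] [0.609 0.011 0.234]
  hi [312 212  10  19 141] [0.5478 0.0757 0.2006] [0.542 0.063 0.165] [0.557 0.079 0.218]
  hi [277 246   9  18 139] [0.5647 0.1747 0.2044] [0.56  0.163 0.165] [0.575 0.178 0.219]
```

View pics/both.png

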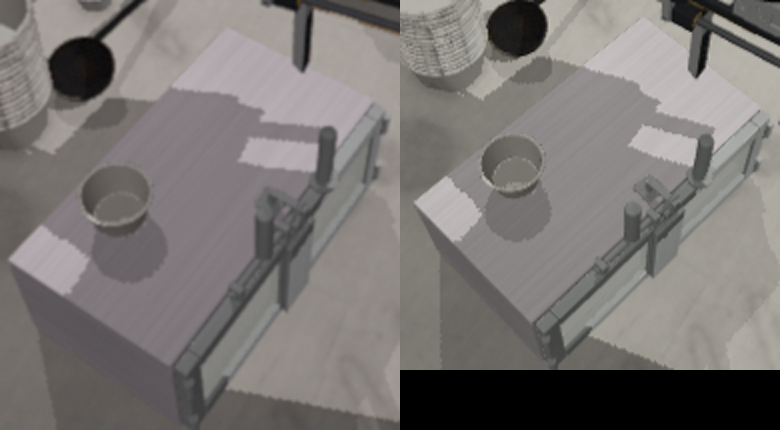

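Both views agree to about 1 mm:

| Item | Position (m) |
|---|---|
| Bolt post | (0.567, 0.170), top about 0.217 |
| Plain post | (0.5495, 0.071) |
| Post spacing | 100.6 mm (should be 101) |
| Roof z | 0.140 |
| Cabinet origin | about (0.657, 0.110), yaw -10.2° |

Tool axes are dx = down, dy = +x world and dz = -y world. I'll rise, then move over the bolt post and descend.

```bash
python3 -m inch '[[-1,[-0.045,0,0],0],[-1,[-0.045,0.008,-0.04],0],[-1,[-0.045,0.017,-0.09],-5],[-1,[-0.045,0.017,-0.14],-10],[-1,[-0.045,0.017,-0.17],-10],[-1,[-0.045,0.017,-0.17],-10],[-1,[-0.045,0.017,-0.17],-10]]' 30
python3 - <<'E'
from plant import vision
import cv2
d=vision.snapshot("wrist"); cv2.imwrite("pics/w1.png",d["image"][:,:,::-1])
d=vision.snapshot("scene"); cv2.imwrite("pics/s1.png",d["image"][:,:,::-1])
E
```

```text
t: 0.98
position: [0.567, 0.1693, 0.2582]
eef_rot: [0.454, 0.542, -0.455, 0.542]
contact_force: [-0.0, 0.7, 0.0]
gripper_width: 0.0939
```

View pics/w1.png

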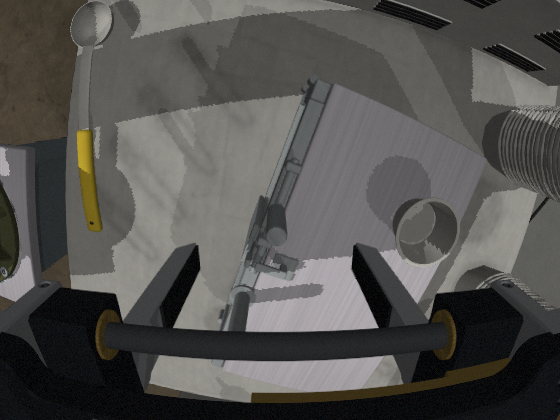

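The wrist view shows the bolt post at (277,222), centred between the fingers, and the cabinet skewed 20° because I rolled the wrong way. I'll correct with +20° and descend, then grip.

```bash
python3 -m inch '[[-1,[0,0,0],10],[-1,[0,0,0],20],[-1,[0.02,0,0],20],[-1,[0.04,0,0],20],[-1,[0.06,0,0],20],[-1,[0.077,0,0],20],[-1,[0.077,0,0],20],[0.3,[0.077,0,0],20],[0.6,[0.077,0,0],20],[1,[0.077,0,0],20],[1,[0.077,0,0],20],[1,[0.077,0,0],20]]' 30
python3 -m inch '[[1,[0,0,0],0],[1,[0,0,0],0]]'
```

```text
t: 2.58
position: [0.567, 0.17, 0.1815]
eef_rot: [0.542, 0.455, -0.542, 0.455]
contact_force: [0.4, 0.2, -0.2]
gripper_width: 0.0472
t: 2.82
position: [0.567, 0.17, 0.1814]
eef_rot: [-0.542, -0.455, 0.542, -0.455]
contact_force: [0.2, -0.3, 0.3]
gripper_width: 0.0274
```

```bash
python3 -m inch '[[1,[0,0,0],0],[1,[0,0,0],0],[1,[0,0,0],0]]'
python3 -m inch '[[1,[0,0,-0.005],0],[1,[0,0,-0.01],0],[1,[0,0,-0.015],0],[1,[0,0,-0.02],0],[1,[0,0,-0.025],0],[1,[0,0,-0.028],0],[1,[0,0,-0.029],0],[1,[0,0,-0.029],0]]'
```

```text
t: 3.2
position: [0.567, 0.17, 0.1815]
eef_rot: [0.542, 0.454, -0.542, 0.455]
contact_force: [0.2, -0.4, -0.7]
gripper_width: 0.0156
t: 4.2
position: [0.572, 0.1975, 0.1815]
eef_rot: [-0.541, -0.454, 0.542, -0.455]
contact_force: [-1.7, -8.7, 2.7]
gripper_width: 0.0155
```

Drawn 28 mm, and about 9 N shows it is against the stop. Next I'll compute the door arcs.

```bash
python3 -c "
import numpy as np
for n,(rx,ry),s in (('L',(7,-97),-1),('R',(7,110),1)):
  print(n,'deg, dy, dz mm')
  for d in range(0,99,7):
    a=np.radians(d)*s;c,q=np.cos(a),np.sin(a)
    x=c*rx-q*ry-rx;y=q*rx+c*ry-ry
    print(d,round(x,1),round(-y,1),end=' | ')
"
```

```text
L deg, dy, dz mm
0 0.0 -0.0 | 7 -11.9 0.1 | 14 -23.7 -1.2 | 21 -35.2 -3.9 | 28 -46.4 -8.1 | 35 -56.9 -13.5 | 42 -66.7 -20.2 | 49 -75.6 -28.1 | 56 -83.5 -37.0 | 63 -90.2 -46.7 | 70 -95.8 -57.2 | 77 -99.9 -68.4 | 84 -102.7 -79.9 | 91 -104.1 -91.7 | 98 -104.0 -103.6 | R deg, dy, dz mm
0 0.0 -0.0 | 7 -13.5 -0.0 | 14 -26.8 1.6 | 21 -39.9 4.8 | 28 -52.5 9.6 | 35 -64.4 15.9 | 42 -75.4 23.6 | 49 -85.4 32.6 | 56 -94.3 42.7 | 63 -101.8 53.8 | 70 -108.0 65.8 | 77 -112.6 78.4 | 84 -115.7 91.5 | 91 -117.1 104.9 | 98 -116.9 118.4 |
```

```bash
python3 -m inch '[[1,[0,0,0.001],0],[1,[0,-0.012,0.001],7],[1,[0,-0.024,0],14],[1,[0,-0.035,-0.003],21],[1,[0,-0.046,-0.007],28],[1,[0,-0.046,-0.007],28]]'
```

```text
t: 4.95
position: [0.5274, 0.2138, 0.1815]
eef_rot: [-0.635, -0.311, 0.635, -0.31]
contact_force: [-0.7, -1.9, -0.1]
gripper_width: 0.0151
```

Forces are small and the pose is on the arc. The tool turned with the door, so the same table applies again. Another 68° gives 96° in total.

```bash
python3 -m inch '[[1,[0,-0.012,0],7],[1,[0,-0.0237,-0.001],14],[1,[0,-0.035,-0.004],21],[1,[0,-0.0464,-0.008],28],[1,[0,-0.057,-0.0135],35],[1,[0,-0.0667,-0.02],42],[1,[0,-0.0756,-0.028],49],[1,[0,-0.0835,-0.037],56],[1,[0,-0.09,-0.0467],63],[1,[0,-0.094,-0.054],68],[1,[0,-0.094,-0.054],68]]'
python3 - <<'E'
from plant import vision
import cv2
d=vision.snapshot("scene"); cv2.imwrite("pics/s2.png",d["image"][:,:,::-1])
E
```

```text
t: 6.32
position: [0.4874, 0.3142, 0.1814]
eef_rot: [0.7, -0.097, -0.7, -0.097]
contact_force: [-0.6, -0.2, 1.4]
gripper_width: 0.0154
```

View pics/s2.png

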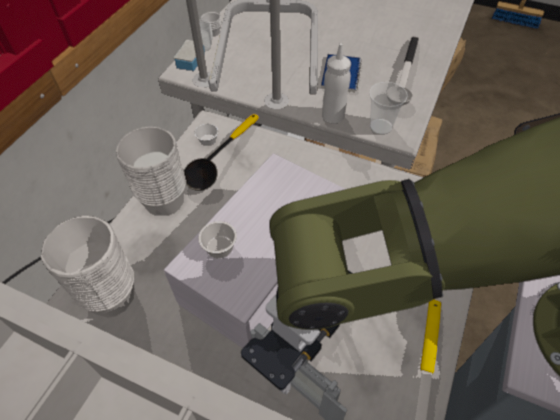

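The arm hides the door in this view. The cup at (218,240) is still in place, and the measured pose matches the 96° arc prediction (0.488, 0.314) within 1 mm. I'll release, rise and move over the plain post.

```bash
python3 -m inch '[[0,[0,0,0],0],[0,[0,0,0],0],[0,[0,0,0],0],[0,[0,0,0],0],[-0.5,[-0.02,0,0],0],[-1,[-0.05,0,0],0],[-1,[-0.08,0,0],0],[-1,[-0.08,0,0],0]]'
python3 -m inch '[[-1,[0,0.02,-0.012],-10],[-1,[0,0.045,-0.026],-20],[-1,[0,0.07,-0.041],-30],[-1,[0,0.095,-0.056],-40],[-1,[0,0.12,-0.07],-50],[-1,[0,0.145,-0.085],-60],[-1,[0,0.17,-0.1],-70],[-1,[0,0.195,-0.114],-80],[-1,[0,0.21,-0.123],-90],[-1,[0,0.2166,-0.1268],-96],[-1,[0,0.2166,-0.1268],-96],[-1,[0,0.2166,-0.1268],-96]]'
python3 - <<'E'
from plant import vision
import cv2, numpy as np
d=vision.snapshot("wrist"); cv2.imwrite("pics/w2.png",d["image"][:,:,::-1])
E
```

```text
t: 7.38
position: [0.4877, 0.3142, 0.2636]
eef_rot: [0.701, -0.097, -0.699, -0.099]
contact_force: [-0.2, 0.4, -0.7]
gripper_width: 0.0835
t: 8.88
position: [0.5491, 0.071, 0.2609]
eef_rot: [-0.542, -0.454, 0.542, -0.454]
contact_force: [-0.0, -0.7, 0.0]
gripper_width: 0.0939
```

View pics/w2.png

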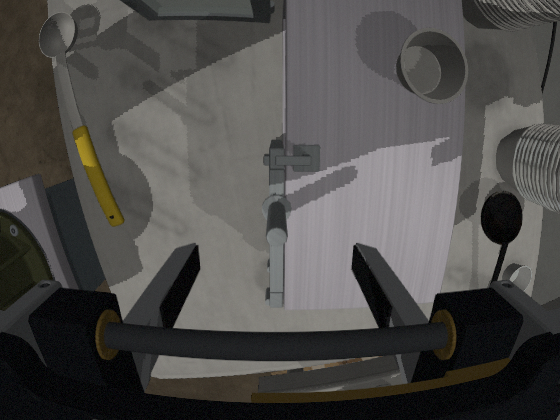

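The wrist view shows the left door standing wide open, top at about (205,10). The right door is still shut, and its post at (277,215) is centred between the jaws. I'll descend and grip.

```bash
python3 -m inch '[[-1,[0.02,0,0],0],[-1,[0.04,0,0],0],[-1,[0.06,0,0],0],[-1,[0.079,0,0],0],[-1,[0.079,0,0],0],[0.6,[0.079,0,0],0],[1,[0.079,0,0],0],[1,[0.079,0,0],0],[1,[0.079,0,0],0],[1,[0.079,0,0],0],[1,[0.079,0,0],0],[1,[0.079,0,0],0]]' 30
python3 -m inch '[[1,[0,0,0],0],[1,[0,0,0],0],[1,[0,0,0],0]]'
```

```text
t: 10.42
position: [0.5493, 0.0707, 0.1825]
eef_rot: [0.542, 0.455, -0.542, 0.455]
contact_force: [0.8, -0.1, 0.2]
gripper_width: 0.0272
t: 10.8
position: [0.5493, 0.0707, 0.1824]
eef_rot: [0.542, 0.455, -0.542, 0.455]
contact_force: [0.0, 0.4, -0.1]
gripper_width: 0.0152
```

Gripped. I'll open the first 28° anticlockwise (negative roll) and check the force.

```bash
python3 -m inch '[[1,[0,-0.0135,0],-7],[1,[0,-0.027,0.0016],-14],[1,[0,-0.04,0.005],-21],[1,[0,-0.0525,0.0096],-28],[1,[0,-0.0525,0.0096],-28]]'
```

```text
t: 11.42
position: [0.4955, 0.0703, 0.1824]
eef_rot: [0.416, 0.572, -0.416, 0.572]
contact_force: [-0.7, 0.1, -2.3]
gripper_width: 0.0153
```

```bash
python3 -m inch '[[1,[0,-0.0135,0],-7],[1,[0,-0.0268,0.0016],-14],[1,[0,-0.04,0.0048],-21],[1,[0,-0.0525,0.0096],-28],[1,[0,-0.0644,0.016],-35],[1,[0,-0.0754,0.0236],-42],[1,[0,-0.0854,0.0326],-49],[1,[0,-0.0943,0.0427],-56],[1,[0,-0.1018,0.0538],-63],[1,[0,-0.1064,0.0623],-68],[1,[0,-0.1064,0.0623],-68],[1,[0,-0.1064,0.0623],-68]]'
```

```text
t: 12.92
position: [0.4132, -0.0218, 0.1824]
eef_rot: [0.026, 0.708, -0.026, 0.705]
contact_force: [-12.7, 0.9, 5.7]
gripper_width: 0.0155
```

```bash
python3 -m inch '[[0,[0,0,0],0],[0,[0,0,0],0],[0,[0,0,0],0],[0,[0,0,0],0],[0,[-0.02,0,0],0],[0,[-0.06,0,0],0],[0,[-0.1,0,0],0],[0,[-0.1,-0.05,0],0],[0,[-0.1,-0.1,0],0],[0,[-0.1,-0.15,0],0],[0,[-0.1,-0.2,0],0],[0,[-0.1,-0.2,0],0]]'
python3 - <<'E'
from plant import vision
from h import *
d=vision.snapshot("scene"); cv2.imwrite("pics/s3.png",d["image"][:,:,::-1])
w=cloud(d); m=(w[...,2]>.164)&(w[...,2]<.225)
k,lab,st,c=cv2.connectedComponentsWithStats(m.astype(np.uint8),connectivity=8)
for i in range(1,k):
    if st[i,4]>25:
        q=w[lab==i]; print(st[i],q.min(0).round(3),q.max(0).round(3))
E
```

```text
t: 14.42
position: [0.3995, -0.2236, 0.282]
eef_rot: [0.026, 0.707, -0.026, 0.706]
contact_force: [-0.1, 0.4, -0.4]
gripper_width: 0.0469
[   0    0  158  141 4161] [ 1.234 -0.455  0.164] [1.259 0.145 0.225]
[187   8  13  25 212] [ 1.062 -0.383  0.165] [ 1.086 -0.36   0.225]
[270  29  11  25 223] [ 0.833 -0.382  0.165] [ 0.858 -0.36   0.225]
[327  43  24  30 390] [ 0.653 -0.404  0.164] [ 0.709 -0.35   0.224]
[ 116  127   61   48 1096] [ 0.878 -0.009  0.164] [1.001 0.111 0.185]
[404 190  14  23 203] [ 0.407 -0.03   0.164] [ 0.422 -0.012  0.218]
[  41  216   79   69 2576] [0.843 0.239 0.164] [0.963 0.361 0.201]
[199 221  38  34 407] [0.672 0.146 0.164] [0.738 0.213 0.179]
[  0 317  69  39 352] [0.785 0.453 0.164] [0.946 0.457 0.225]
[536 320  24  57 721] [0.132 0.143 0.165] [0.186 0.187 0.225]
[298 341  12  22 214] [0.479 0.306 0.165] [0.495 0.321 0.217]
[  33  356  150   64 2025] [0.603 0.455 0.164] [0.768 0.547 0.225]
[188 413  20   7  77] [0.562 0.457 0.187] [0.586 0.466 0.224]
```

View pics/s3.png

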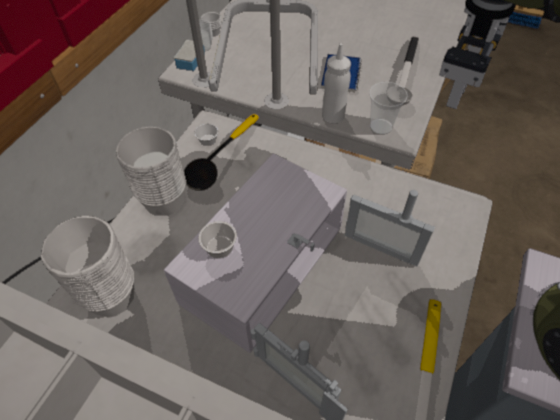

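Both doors stand wide open: the left at (300,370), the right at (388,228). The cup is unmoved at (218,240), and the arm is clear and touching nothing. Handing in.

```bash
python3 -c "
from plant import ticket; print(ticket.job_done())"
```

```text
the job is handed in; nothing more can be done
None
```

Both doors of the spice cabinet are wide open and the job is handed in, at about 14.5 s of the 58 s allowed.

- **What I did:** I drew the bolt 28 mm until it met its stop (about 9 N). Then I opened the left door to about 96° while the right one stayed shut. Last, I opened the right door to about 96°, let go and moved the arm clear.
- **Last checks:** The final scene picture shows the left post at about (0.487, 0.313) and the right post at about (0.4145, -0.021). Both are within about 1–2 mm of where a 96° opening should put them. The cup is in its original place on the roof, and the force reading with the arm clear is about zero.
- **Disagreements:** The contact force read about 13 N while I still held the right door at the end of its swing, likely from a slight error in my arc. It was gone after release. Early on I rolled the tool 10° the wrong way, which I corrected before touching anything.

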